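# Free the ratchet of a battery lid press and push its arm down

### The arm

A 6-joint arm with a two-finger parallel gripper is mounted at the origin on the work surface. World frame = base frame: x ahead of the robot, y to its left, z up, the work surface at z = 0. Lengths are in m, angles in degrees, forces in N, time in s.
With the tool pointing down it reaches from about 0.275 to 0.75 m from the base axis. Payload 10.2 kg.
Tool frame: the origin (TCP) lies between the finger pads; the fingertips stand tcp_to_tips ahead of it and the grasp point (between the pads) is the TCP (tcp_to_tips is the distance from the TCP to the fingertips, in m); x points along the fingers, z is the direction in which the jaws open and shut, and the axes are right-handed (so a half turn about x gives the same grasp; the last joint's range is limited). The gripper opens to 85 mm and grips with 20 to 120 N. Pads are 22 mm wide; open, the fingers measure 114 mm over their backs; the gripper's body (76 mm by 85 mm) begins 54 mm behind the grasp point. The pads swing forward as they close: fully open they stand 13 mm farther back than shut.
Start: joints at [59.622, 17.928, 85.812, -0, 76.261, -12.8], TCP at [0.159, 0.5, 0.221] pointing down, gripper open.
Joint ranges: [-168.41, 168.41], [-55.51, 124.54], [10.69, 146.95], [-70.63, 250.63], [1, 178], [-165.06, 165.06]. Speed limits (degrees/s): [136.94, 136.94, 172.46, 180, 180, 180].

### API

Orientations are given as a 3x3 rotation matrix whose columns are the frame's x, y, z axes.
In Python, from bench import * gives the robot as it stands.
- The arm moves only by the tool apply_moves, never from a script. Its argument "plan" is a list of rows, each a list of 3 entries, a list of its own where there are three numbers: the shift along the tool's x, y, z in m, then the turn about the tool's x in rad, then the gripper command: -1 is shut, 1 is fully open, values between are in proportion. A call has 1 to 8 rows; each row is the pose to reach, as a shift and turn from the pose commanded when the call began, along the tool's axes at that moment; what a row does not reach only later rows make up. A row lasts 1/8 s, in which the tool goes at most 62.5 mm and 10.7 degrees, less where a joint would pass 70% of its speed; a pose out of reach is approached as far as the arm can. A call with a gripper value outside its range is refused whole. The fingers move at their own pace and stop on an object; "force" is the grip in N (left out, the last holds). Time passes only in rows, so rows that repeat a pose let the fingers close. It gives the time, the measured TCP pose, the force and the opening at its end, in the units of the state.
- sense(): the state, without advancing time (a new reading comes with each control period).
- read_camera(name): name is "scene" or "top" or "wrist"; returns the picture (384x512x3 uint8, red, green, blue); there is no depth.
- camera_model(name): a dict with "fovy" (degrees; the focal length in pixels is half the picture's height over the tangent of half this angle, whatever the lens; pixels are square), "cx", "cy" (the principal point, pixels), "D" ([k1, k2, p1, p2, k3] as OpenCV has them; the pictures are not rectified), "R" (3x3) and "t" (3): a world point X has camera coordinates R X + t; the wrist camera has in their place "tool_from_camera" (4x4, takes a point from camera to tool coordinates, whose origin is the TCP and whose axes are the tool frame's). Camera axes: x right, y down, z forward; pixel columns grow to the right and rows downward; lengths in m; the calibration is good to about 2 mm. A picture is of the moment at which its call begins: read the wrist's pose just before it. camera_model takes no time and is no camera call.
- job_done(): hands the job in, once; it reports no verdict.
The state is a dict: "t": time; "q": joint angles; "joint_vel": joint speeds; "effort": joint torques, N m; "position": TCP position; "orientation": TCP orientation; "force": force on the tool from outside, world axes, zero at the start; "wrist_torque": the same for the moment, N m; "opening": finger opening in m.
Only numpy, scipy, OpenCV 4.12 (cv2) and the standard library are available. Lean on these libraries where they do the work, as an engineer would, in place of code of your own. Each camera call takes 0.05 s, during which the arm holds its last target. There are 200 camera calls.

### The job

Seat the lid of the battery case with the lid press: press the thumb tab of the ratchet pawl fully down so that it stays clear of the teeth, and only then push the press arm all the way down until it lies level and its pad has pushed the lid fully home. This is pressing and pushing with the fingertips: do not raise the arm, do not press on the lid with the fingers, do not move the cells, tape, screwdriver or cutters around it, leave the pawl free and back away.

Things in the scene. Friction and masses are not known exactly. Their poses are not given: they have to be found in the camera images.
- press: Lid press, fixed to the table: aluminium base plate 310 x 120 x 12 mm, grey cheeks, battery case. Origin on the table below the arm's hinge axis; x along the plate towards the case and the arm's free end (plate x -100 to 210, y +-60 mm), y along the hinge axis, z up. Cheeks (y +-31) reach z 118 at the hinge, 146 at the pawl's pivot. The black case, 110 x 70, is centred at x 110; proud lid top z 75.
- hinge (a point): Centre of the press arm's hinge axis, 100 mm above the table; same axes as press.
- press_arm (a joint): Angle of the press arm above level, rad: 0 = level, fully down (stop); starts at 0.65 to 0.85; upper stop 1.05. It stays where it is left (stiff hinge): pushing down takes 1 to 4 N at the crossbar, about 4 N more in the last 0.08 rad, where the rubber pad under the arm pushes the lid. With the pawl engaged a ratchet tooth stops the arm at 0.60.
- crossbar (a point): Centre of the crossbar at the press arm's free end: dark rubber-covered round bar, diameter 22 mm, 100 mm long, parallel to the hinge axis. It moves on a circle of radius 220 mm about hinge, level with it when the arm is down. The point turns with the arm: x from the hinge along the arm, y along the crossbar. The arm is a steel bar 24 mm wide, 18 mm thick.
- pawl (a joint): Angle of the ratchet pawl, rad: 0 = nose down among the teeth of the arm's hub (start), 0.45 = tab fully pressed (stop); the nose clears the teeth above about 0.2. No spring: a stiff pivot, it stays where it is left. Pressing takes about 3 N at the tab.
- pawl_tab (a point): Centre of the top face of the pawl's thumb tab, a grooved steel plate 36 x 40 mm, 8 mm thick: at x -135, y 0, z 164 mm of press when engaged. The pawl turns about an axis along y of press through x -65, z 132. Fully pressed, the tab's centre is 34 mm lower and 7 mm further to -x, and it slopes down away from the pivot at 0.45 rad. Nothing is under it.
- pack_lid (a joint): How far the lid has been pushed down, m: 0 = 8 mm proud (start), 0.008 = fully home. Stiff (about 8 N), it stays where it is left.
- lid_top (a point): The lid: flat black cap 114 x 74 x 9.5 mm with grey ribs, level over the battery case under the arm's pad. Origin in the middle of its top face.
- cell_a: A loose blue battery cell, standing, diameter 21 mm, 67 mm high, beside the press on the robot's side, by the battery case. Origin at its foot.
- cell_b: Another such cell, standing on the other side of the press, near the hinge.
- tape_roll: Roll of amber tape lying flat, 84 mm across, 24 mm high, to the right of the press. Origin at the centre of its underside.
- driver: Screwdriver with blue handle, 170 mm long, lying on the table to the left. Origin at its underside.
- cutters: Cutters with red handles, 165 mm long, lying on the table to the right. Origin at their underside.

How it is judged:
By the outcome, as a careful person would: the job done as asked, in the order asked, and still so for the second after the job is handed in, with the robot touching nothing.
It also fails if it takes over 45 s, if anything falls off the work surface, if the arm or the gripper's body presses on something with over 40 N, if the wrist force passes 120 N, or if a joint passes its speed limit or range.

## Working session

There is one attempt and no reset: what is moved stays moved. The work goes in short steps, Python scripts to look and compute and a tool call to move; the robot and the scene stay as the last step left them, time stands still between calls to the robot, and variables do not carry over. Pictures are saved under pics/ and viewed, about 8 in all and at most 12, crops included, and the job is handed in when it is done.

Besides the shell and the picture viewer there is one more tool, called after ">>>" by a JSON object that holds its "fn" and its "kwargs", one argument or row to a line. apply_moves: Moves the arm, as the interface text tells. Its arguments: {"type":"object","properties":{"plan":{"type":"array"},"force":{"type":"number"}},"required":["plan"]}

```bash
mkdir -p pics; ls; python3 - <<'E'
from bench import *
import cv2,numpy as np
for n in ("scene","top"):
    im=read_camera(n); cv2.imwrite(f"pics/{n}0.png",im[:,:,::-1])
    m=camera_model(n); print(n,m)
print(camera_model("wrist")); print(sense())
a=cv2.imread("pics/scene0.png");b=cv2.imread("pics/top0.png")
E
```

```text
pics
scene {'fovy': 55.423569347655985, 'cx': 254.90234164407022, 'cy': 193.84640094122332, 'D': array([-0.06012556,  0.        ,  0.        ,  0.        ,  0.        ]), 'R': array([[ 0.10014372,  0.9949167 , -0.01058262],
       [ 0.61068506, -0.06985881, -0.7887861 ],
       [-0.78551575,  0.07252932, -0.61457669]]), 't': array([-0.03432884, -0.26237813,  1.46921713])}
top {'fovy': 57.4371359835567, 'cx': 256.39875534728344, 'cy': 185.6462576192803, 'D': array([0.02158374, 0.        , 0.        , 0.        , 0.        ]), 'R': array([[-0.01972977, -0.99961728, -0.01939162],
       [-0.98964783,  0.02228333, -0.14177667],
       [ 0.14215451,  0.01639365, -0.98970872]]), 't': array([0.01996637, 0.5852875 , 0.96358427])}
{'fovy': 59.298507165619384, 'cx': 261.0194418833001, 'cy': 192.120657807403, 'D': array([-0.0073304,  0.       ,  0.       ,  0.       ,  0.       ]), 'tool_from_camera': array([[ 2.18576197e-04, -3.19386499e-01,  9.47624512e-01,
        -1.51895820e-01],
       [ 1.92575202e-04, -9.47624504e-01, -3.19386540e-01,
         8.25446525e-02],
       [ 9.99999958e-01,  
[... 221 characters left out ...]
6.88057926e-05,
        7.62604201e+01, -1.28003679e+01]), 'joint_vel': array([ 0.0199462 , -0.05615792, -0.13905192,  0.02057297, -0.03261145,
       -0.00437661]), 'effort': array([ 3.90181391e-03, -4.12902439e+01, -2.60142589e+01, -1.23791856e-04,
        3.04055437e-03, -1.45155354e-05]), 'position': array([0.15844504, 0.50026959, 0.22010916]), 'orientation': array([[-5.66977515e-04, -9.53306369e-01,  3.02004379e-01],
       [-9.69530441e-04,  3.02004810e-01,  9.53305908e-01],
       [-9.99999369e-01,  2.47700575e-04, -1.09548948e-03]]), 'force': array([-0.92773157, -0.52790807,  0.05033805]), 'wrist_torque': array([-0.03107768,  0.00278602, -0.02753111]), 'opening': 0.08522335216746675}
```

View pics/scene0.png

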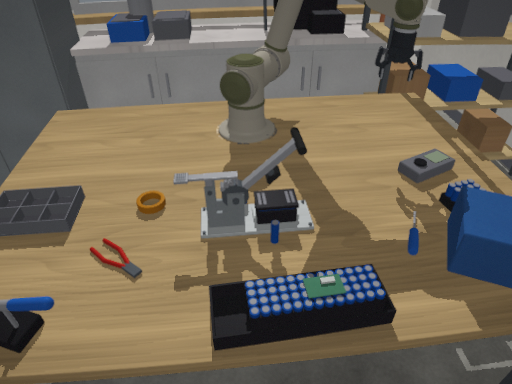

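View pics/top0.png

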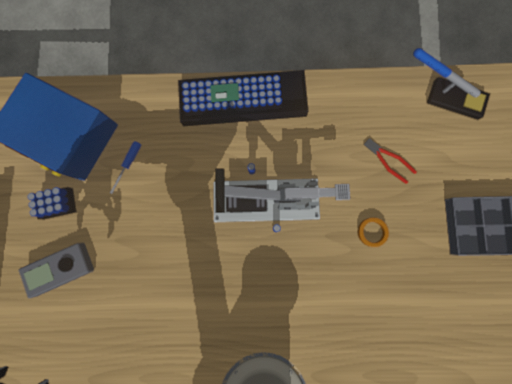

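The scene view shows the press at (255,200), tab left at (180,178), crossbar at (298,140). The top view shows the plate from x 212–320, tab at (343,192) and crossbar at (220,190). I'll enlarge both for measuring.

```bash
python3 - <<'E'
import cv2,numpy as np
a=cv2.imread("pics/scene0.png")[115:245,160:325];b=cv2.imread("pics/top0.png")[150:240,200:360]
a=cv2.resize(a,None,fx=4.8,fy=4.5,interpolation=cv2.INTER_CUBIC)
b=cv2.resize(b,None,fx=5,fy=5,interpolation=cv2.INTER_CUBIC)
cv2.imwrite("pics/sc1.png",a);cv2.imwrite("pics/tc1.png",b)
E
```

```text
(no output)
```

View pics/sc1.png

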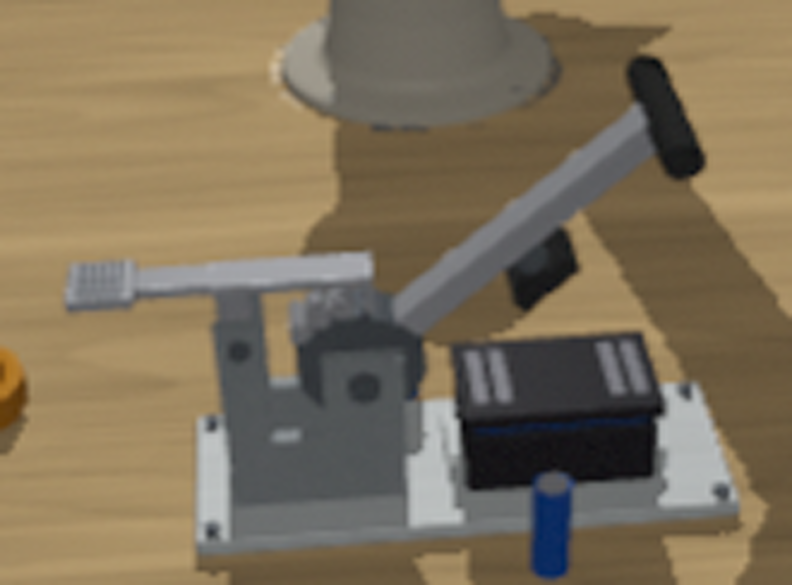

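View pics/tc1.png

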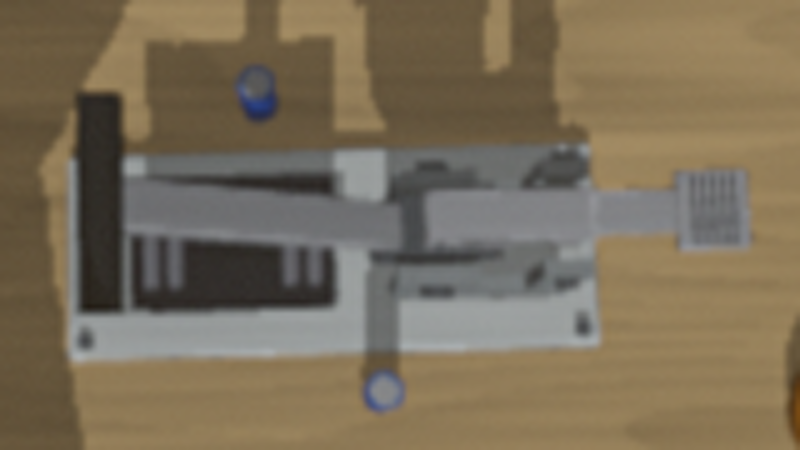

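Scene crop: tab top face ~(66–132, 263–304), crossbar centre ~(667,117). Top crop: tab ~(676–750,170–250), crossbar ~(78–122, 93–311), plate corners (70,358),(598,345),(590,145),(72,157).

```bash
cat > h.py <<'E'
import numpy as np,cv2
from bench import *
def ray(n,uv):
    m=camera_model(n);f=192/np.tan(np.radians(m['fovy']/2))
    K=np.array([[f,0,m['cx']],[0,f,m['cy']],[0,0,1]])
    p=cv2.undistortPoints(np.array([[uv]],float),K,m['D'])[0,0]
    R=np.array(m['R']);return -R.T@m['t'],R.T@np.array([p[0],p[1],1])
def onz(n,uv,z):
    o,d=ray(n,uv);return o+d*(z-o[2])/d[2]
def tri(a,b):
    A=[];B=[]
    rs=[ray('scene',a),ray('top',b)]
    M=0;v=0
    for o,d in rs:
        d=d/np.linalg.norm(d);P=np.eye(3)-np.outer(d,d);M=M+P;v=v+P@o
    x=np.linalg.solve(M,v)
    gap=[np.linalg.norm(np.cross(x-o,d/np.linalg.norm(d))) for o,d in rs]
    return x,max(gap)
T=lambda u,v:((u+.5)/5-.5+200,(v+.5)/5-.5+150)
S=lambda u,v:((u+.5)/4.8-.5+160,(v+.5)/4.5-.5+115)
E
python3 - <<'E'
from h import *
np.set_printoptions(precision=4,suppress=True)
tc=[(70,358),(598,345),(590,145),(72,157)]; sc=[(700,385),(197,415),(199,543),(738,507)]
for t,s in zip(tc,sc): print(onz('top',T(*t),.012),onz('scene',S(*s),.012),tri(S(*s),T(*t)))
print('tab')
Tt=[(676,172),(745,170),(750,246),(678,250)]; St=[(132,302),(66,306),(68,265),(132,262)]
for t,s in zip(Tt,St): print(tri(S(*s),T(*t)))
print('bar',tri(S(667,117),T(100,202)),tri(S(645,63),T(100,308)),tri(S(690,172),T(100,96)))
print('lid', [onz('scene',S(*s),.075) for s in [(455,345),(640,333),(662,412),(460,418)]])
print('cells',onz('top',T(257,82),.067),onz('top',T(384,390),.067),onz('scene',S(553,482),.067))
E
```

```text
[0.4879 0.1351 0.012 ] [0.4915 0.1362 0.012 ] (array([0.4881, 0.1363, 0.0092]), np.float64(0.0008228769093650277))
[ 0.4891 -0.1723  0.012 ] [ 0.4874 -0.1737  0.012 ] (array([ 0.4891, -0.1729,  0.0132]), np.float64(0.000722947173101199))
[ 0.6068 -0.173   0.012 ] [ 0.6066 -0.1708  0.012 ] (array([ 0.6068, -0.1718,  0.0124]), np.float64(0.0010807779771587031))
[0.6066 0.1336 0.012 ] [0.6094 0.1332 0.012 ] (array([0.607 , 0.1339, 0.0097]), np.float64(3.881821733635757e-06))
tab
(array([ 0.568 , -0.191 ,  0.1624]), np.float64(0.00019568984573096587))
(array([ 0.5682, -0.2252,  0.1627]), np.float64(0.00034716537397627435))
(array([ 0.5298, -0.2261,  0.1638]), np.float64(0.00046367186559378743))
(array([ 0.5287, -0.1915,  0.1622]), np.float64(0.0011997826302664486))
bar (array([0.5479, 0.0887, 0.2487]), np.float64(0.0006778452261913955)) (array([0.499 , 0.0871, 0.2561]), np.float64(0.00027320238651441385)) (array([0.5979, 0.0897, 0.2441]), np.float64(0.0014124071016925854))
lid [array([ 0.5128, -0.0177,  0.075 ]), array([0.5128, 0.0912, 0.075 ]), array([0.5901, 0.0892, 0.075 ]), array([ 0.583, -0.022,  0.075])]
cells [0.6383 0.0213 0.067 ] [ 0.4644 -0.0454  0.067 ] [0.635  0.0223 0.067 ]
```

```bash
python3 - <<'E'
import bench
print([n for n in dir(bench) if n[0]!='_']); print(getattr(bench,'tcp_to_tips',None))
E
```

```text
['IKError', 'camera_model', 'job_done', 'read_camera', 'sense', 'tcp_to_tips']
0.019
```

>>> {"fn": "apply_moves", "kwargs": {
  "plan": [
    [[-0.03, 0, 0], -0.15, -1],
    [[-0.06, 0, 0], -0.307, -1],
    [[-0.1, 0, 0], -0.307, -1],
    [[-0.1, 0, 0], -0.307, -1]
  ]
}}

```text
t: 0.6
position: [0.1589, 0.5011, 0.323]
orientation: [[0.002, -1.0, -0.0], [0.004, -0.0, 1.0], [-1.0, -0.002, 0.004]]
force: [-0.4, -0.3, -0.6]
opening: 0.0124
```

>>> {"fn": "apply_moves", "kwargs": {
  "plan": [
    [[0, -0.03, -0.055], 0, -1],
    [[0, -0.06, -0.11], 0, -1],
    [[0, -0.09, -0.165], 0, -1],
    [[0, -0.12, -0.22], 0, -1],
    [[0, -0.15, -0.275], 0, -1],
    [[0, -0.18, -0.33], 0, -1],
    [[0, -0.21, -0.385], 0, -1],
    [[0, -0.24, -0.44], 0, -1]
  ]
}}

```text
t: 1.6
position: [0.3983, 0.0596, 0.3197]
orientation: [[-0.001, -1.0, 0.0], [0.0, 0.0, 1.0], [-1.0, 0.001, 0.0]]
force: [1.6, 1.0, 0.3]
opening: 0.0
```

>>> {"fn": "apply_moves", "kwargs": {
  "plan": [
    [[0, -0.03, -0.055], 0, -1],
    [[0, -0.06, -0.11], 0, -1],
    [[0, -0.09, -0.165], 0, -1],
    [[0, -0.12, -0.22], 0, -1],
    [[0, -0.15, -0.275], 0, -1],
    [[0, -0.15, -0.275], 0, -1],
    [[0, -0.15, -0.275], 0, -1]
  ]
}}

```text
t: 2.48
position: [0.5479, -0.213, 0.3196]
orientation: [[-0.001, -1.0, -0.0], [0.001, -0.0, 1.0], [-1.0, 0.001, 0.001]]
force: [-0.7, -0.1, 0.1]
opening: -0.0002
```

>>> {"fn": "apply_moves", "kwargs": {
  "plan": [
    [[0.05, 0, -0.005], 0, -1],
    [[0.1, 0, -0.005], 0, -1],
    [[0.125, 0, -0.005], 0, -1],
    [[0.125, 0, -0.005], 0, -1]
  ]
}}

```text
t: 2.98
position: [0.5473, -0.2168, 0.1948]
orientation: [[-0.002, -1.0, -0.001], [0.002, -0.001, 1.0], [-1.0, 0.002, 0.002]]
force: [1.3, -0.4, 1.1]
opening: 0.0
```

```bash
python3 - <<'E'
from h import *
a=read_camera('scene')[:,:,::-1][105:245,140:325];b=read_camera('top')[:,:,::-1][140:240,200:360]
a=cv2.resize(a,(790,600),interpolation=cv2.INTER_CUBIC)
cv2.imwrite("pics/sc2.png",a)
E
```

```text
(no output)
```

View pics/sc2.png

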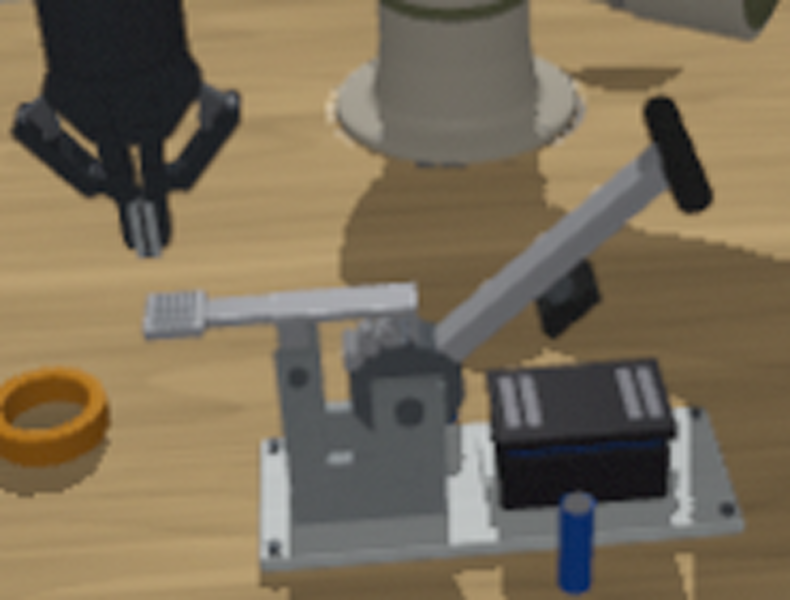

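```bash
python3 - <<'E'
from h import *
np.set_printoptions(precision=4,suppress=True)
s=sense();print(s['position'],s['q'])
for n in('scene','top'):
    m=camera_model(n);f=192/np.tan(np.radians(m['fovy']/2));K=np.array([[f,0,m['cx']],[0,f,m['cy']],[0,0,1]])
    for P in ([.5473,-.2168,.176],[.5473,-.2168,.249],[.5487,-.2085,.163]):
        print(n,cv2.projectPoints(np.array([P]),cv2.Rodrigues(np.array(m['R']))[0],np.array(m['t']),K,m['D'])[0].ravel())
o,d=ray('scene',(174.4,164.5));print(o+d*(.5473-o[0])/d[0])
b=read_camera('top')[:,:,::-1][130:250,200:360]; s=read_camera('scene')[:,:,::-1]
cv2.imwrite("pics/tc2.png",cv2.resize(b,(800,600),interpolation=cv2.INTER_CUBIC))
E
```

```text
[ 0.5485 -0.2179  0.1973] [ -33.0306   27.0924   76.1052    0.0034   76.6726 -123.0954]
scene [176.4429 173.212 ]
scene [172.1654 148.093 ]
scene [180.4241 177.5316]
top [346.7974 191.282 ]
top [354.4466 187.2074]
top [342.1935 191.4534]
[ 0.5473 -0.2181  0.2022]
```

View pics/tc2.png

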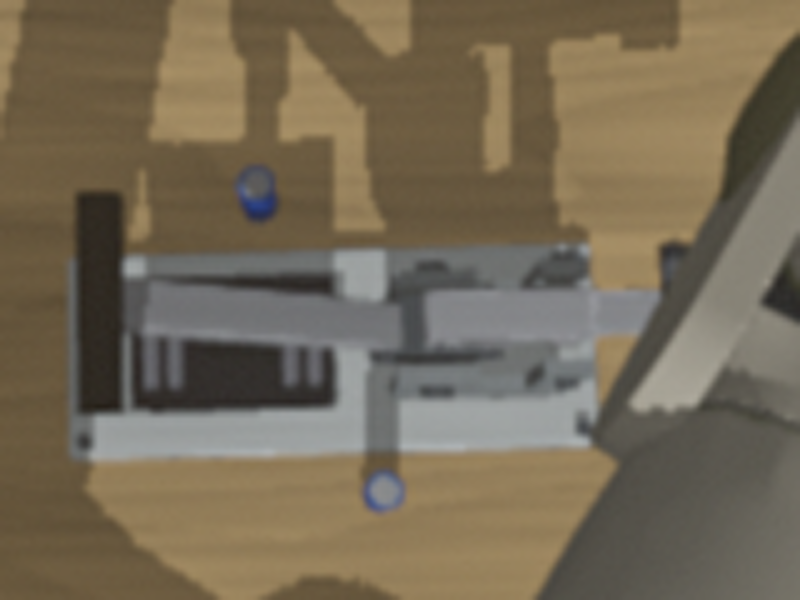

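The top view shows the press unchanged, with the robot hiding the tab. In the scene view the tips look higher than computed (about z 0.20), so I descend by feel.

>>> {"fn": "apply_moves", "kwargs": {
  "plan": [
    [[0.004, 0, 0], 0, -1],
    [[0.008, 0, 0], 0, -1],
    [[0.012, 0, 0], 0, -1],
    [[0.012, 0, 0], 0, -1]
  ]
}}

```text
t: 3.68
position: [0.548, -0.2183, 0.1832]
orientation: [[-0.001, -1.0, -0.0], [0.0, -0.0, 1.0], [-1.0, 0.001, 0.0]]
force: [-0.3, 0.3, 0.0]
opening: -0.0001
```

>>> {"fn": "apply_moves", "kwargs": {
  "plan": [
    [[0.003, 0, 0], 0, -1],
    [[0.006, 0, 0], 0, -1],
    [[0.009, 0, 0], 0, -1],
    [[0.009, 0, 0], 0, -1]
  ]
}}

```text
t: 4.18
position: [0.548, -0.2184, 0.1743]
orientation: [[-0.0, -1.0, -0.0], [0.0, -0.0, 1.0], [-1.0, 0.0, 0.0]]
force: [0.3, 0.1, -0.6]
opening: -0.0002
```

```bash
python3 - <<'E'
from h import *
print(sense()['position'],sense()['force'])
a=read_camera('scene')[:,:,::-1][125:225,150:270]
cv2.imwrite("pics/sc3.png",cv2.resize(a,(720,600),interpolation=cv2.INTER_CUBIC))
E
```

```text
[ 0.54804858 -0.21835508  0.17432438] [ 0.31203565  0.07733323 -0.59628184]
```

View pics/sc3.png

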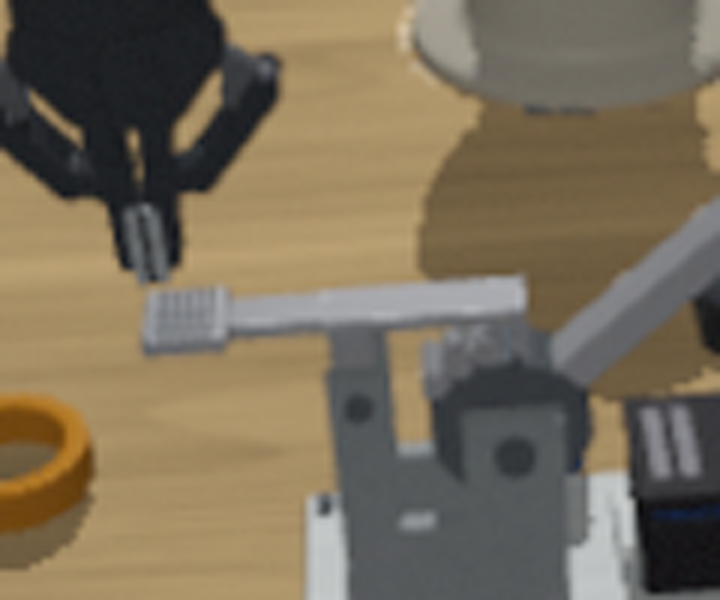

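The tips (at about (175,172) full-frame) are still ~15–20 mm above the tab, so tips and TCP nearly coincide when shut. I continue down gently.

>>> {"fn": "apply_moves", "kwargs": {
  "plan": [
    [[0.002, 0, 0.001], 0, -1],
    [[0.004, 0, 0.002], 0, -1],
    [[0.006, 0, 0.003], 0, -1],
    [[0.008, 0, 0.004], 0, -1],
    [[0.008, 0, 0.004], 0, -1]
  ]
}}

```text
t: 4.85
position: [0.5481, -0.2142, 0.1664]
orientation: [[-0.0, -1.0, -0.0], [0.0, -0.0, 1.0], [-1.0, 0.0, 0.0]]
force: [-0.4, -0.1, 0.8]
opening: -0.0
```

>>> {"fn": "apply_moves", "kwargs": {
  "plan": [
    [[0.002, 0, 0], 0, -1],
    [[0.004, 0, 0], 0, -1],
    [[0.006, 0, 0], 0, -1],
    [[0.006, 0, 0], 0, -1]
  ]
}}

```text
t: 5.35
position: [0.548, -0.2143, 0.1604]
orientation: [[-0.0, -1.0, -0.0], [0.0, -0.0, 1.0], [-1.0, 0.0, 0.0]]
force: [0.8, -0.2, 0.4]
opening: -0.0001
```

```bash
python3 - <<'E'
from h import *
a=read_camera('scene')[:,:,::-1][140:220,150:250];w=read_camera('wrist')[:,:,::-1]
cv2.imwrite("pics/m4.png",np.hstack([cv2.resize(a,(400,320),interpolation=cv2.INTER_CUBIC),cv2.resize(w,(400,320))]))
E
```

```text
(no output)
```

View pics/m4.png

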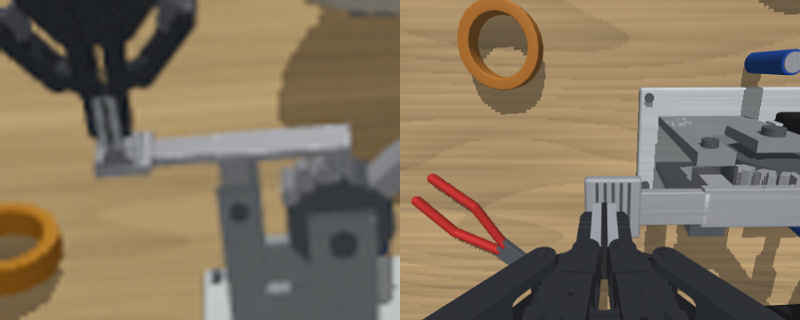

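The fingertips are now just on the tab, centred in both the scene (~(110,165) of the crop) and wrist views. Pressing now.

>>> {"fn": "apply_moves", "kwargs": {
  "plan": [
    [[0.003, 0, 0], 0, -1],
    [[0.006, 0, -0.001], 0, -1],
    [[0.009, 0, -0.002], 0, -1],
    [[0.012, 0, -0.002], 0, -1],
    [[0.012, 0, -0.002], 0, -1]
  ]
}}

```text
t: 6.08
position: [0.5482, -0.2167, 0.1486]
orientation: [[0.0, -1.0, 0.0], [-0.0, 0.0, 1.0], [-1.0, -0.0, -0.0]]
force: [0.4, -1.1, 1.5]
opening: -0.0004
```

>>> {"fn": "apply_moves", "kwargs": {
  "plan": [
    [[0.003, 0, 0], 0, -1],
    [[0.006, 0, -0.001], 0, -1],
    [[0.009, 0, -0.002], 0, -1],
    [[0.012, 0, -0.002], 0, -1],
    [[0.012, 0, -0.002], 0, -1]
  ]
}}

```text
t: 6.7
position: [0.548, -0.2181, 0.1361]
orientation: [[-0.001, -1.0, -0.0], [0.001, -0.0, 1.0], [-1.0, 0.001, 0.001]]
force: [-0.7, -0.9, 1.7]
opening: -0.0001
```

Contact force is about 2–3 N, as expected for the pawl. I continue to the stop.

>>> {"fn": "apply_moves", "kwargs": {
  "plan": [
    [[0.002, 0, 0], 0, -1],
    [[0.004, 0, 0], 0, -1],
    [[0.004, 0, 0], 0, -1]
  ]
}}

```text
t: 7.08
position: [0.548, -0.2183, 0.1324]
orientation: [[-0.0, -1.0, -0.0], [0.0, -0.0, 1.0], [-1.0, 0.0, 0.0]]
force: [0.5, -3.7, 1.1]
opening: -0.0
```

>>> {"fn": "apply_moves", "kwargs": {
  "plan": [
    [[0.002, 0, 0], 0, -1],
    [[0.003, 0, 0], 0, -1],
    [[0.003, 0, 0], 0, -1]
  ]
}}

```text
t: 7.45
position: [0.5481, -0.2183, 0.1295]
orientation: [[-0.0, -1.0, -0.0], [0.0, -0.0, 1.0], [-1.0, 0.0, 0.0]]
force: [-0.5, -3.7, 2.4]
opening: -0.0003
```

>>> {"fn": "apply_moves", "kwargs": {
  "plan": [
    [[0.002, 0, 0], 0, -1],
    [[0.003, 0, 0], 0, -1],
    [[0.003, 0, 0], 0, -1]
  ]
}}

```text
t: 7.82
position: [0.5481, -0.2183, 0.1265]
orientation: [[-0.0, -1.0, -0.0], [0.0, -0.0, 1.0], [-1.0, 0.0, 0.0]]
force: [-0.6, -2.5, 2.1]
opening: 0.0003
```

>>> {"fn": "apply_moves", "kwargs": {
  "plan": [
    [[0.002, 0, 0], 0, -1],
    [[0.003, 0, 0], 0, -1],
    [[0.003, 0, 0], 0, -1]
  ]
}}

```text
t: 8.2
position: [0.5481, -0.2183, 0.1235]
orientation: [[-0.0, -1.0, -0.0], [0.0, -0.0, 1.0], [-1.0, 0.0, 0.0]]
force: [0.0, -3.8, 2.4]
opening: 0.0002
```

>>> {"fn": "apply_moves", "kwargs": {
  "plan": [
    [[0.002, 0, 0], 0, -1],
    [[0.003, 0, 0], 0, -1],
    [[0.003, 0, 0], 0, -1]
  ]
}}

```text
t: 8.57
position: [0.5482, -0.2184, 0.121]
orientation: [[0.0, -1.0, -0.0], [-0.0, -0.0, 1.0], [-1.0, -0.0, -0.0]]
force: [-1.4, -3.6, 5.6]
opening: 0.0
```

```bash
python3 - <<'E'
from h import *
print(sense()['position'],sense()['force'])
a=read_camera('scene')[:,:,::-1][140:220,150:250];w=read_camera('wrist')[:,:,::-1]
cv2.imwrite("pics/m5.png",np.hstack([cv2.resize(a,(400,320),interpolation=cv2.INTER_CUBIC),cv2.resize(w,(400,320))]))
E
```

```text
[ 0.54821971 -0.21838654  0.1209984 ] [-1.40023043 -3.61778378  5.57796098]
```

View pics/m5.png

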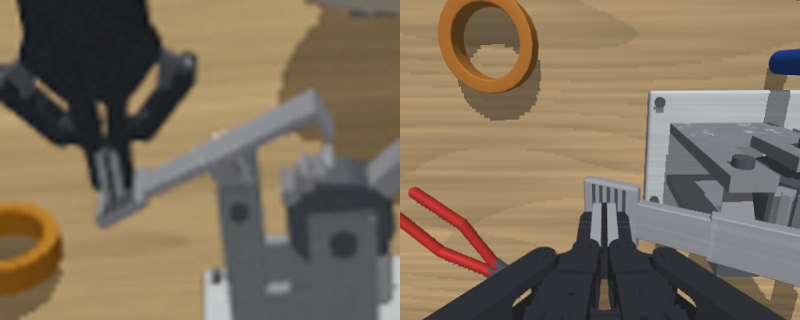

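The pawl is now tilted ~0.45 rad with its nose lifted clear (scene crop (315,95)), and force is rising. One more press will confirm the stop.

>>> {"fn": "apply_moves", "kwargs": {
  "plan": [
    [[0.002, 0, 0], 0, -1],
    [[0.003, 0, 0], 0, -1],
    [[0.003, 0, 0], 0, -1]
  ]
}}

```text
t: 9.05
position: [0.5485, -0.2185, 0.1201]
orientation: [[0.002, -1.0, -0.0], [-0.001, -0.0, 1.0], [-1.0, -0.002, -0.001]]
force: [-5.6, 0.8, 20.2]
opening: -0.0001
```

Stop confirmed (20 N). Going up, then over to above the crossbar.

>>> {"fn": "apply_moves", "kwargs": {
  "plan": [
    [[-0.06, 0, 0], 0, -1],
    [[-0.12, 0, 0], 0, -1],
    [[-0.18, 0, 0], 0, -1],
    [[-0.19, 0, 0.05], 0, -1],
    [[-0.19, 0, 0.11], 0, -1],
    [[-0.19, 0, 0.17], 0, -1],
    [[-0.19, 0, 0.23], 0, -1],
    [[-0.19, 0, 0.23], 0, -1]
  ]
}}

```text
t: 10.05
position: [0.5474, 0.0158, 0.3072]
orientation: [[-0.001, -1.0, -0.006], [0.002, -0.006, 1.0], [-1.0, 0.001, 0.002]]
force: [-0.2, -1.0, 0.2]
opening: -0.0001
```

>>> {"fn": "apply_moves", "kwargs": {
  "plan": [
    [[0, 0, 0.05], 0, -1],
    [[0, 0, 0.077], 0, -1],
    [[0.02, 0, 0.077], 0, -1],
    [[0.03, 0, 0.077], 0, -1],
    [[0.03, 0, 0.077], 0, -1]
  ]
}}

```text
t: 10.68
position: [0.5478, 0.0881, 0.2768]
orientation: [[-0.002, -1.0, 0.001], [0.0, 0.001, 1.0], [-1.0, 0.002, 0.0]]
force: [-0.1, 0.3, -0.2]
opening: -0.0
```

```bash
python3 - <<'E'
from h import *
print(sense()['position'],sense()['force'])
a=read_camera('scene')[:,:,::-1][90:210,160:310];w=read_camera('wrist')[:,:,::-1]
cv2.imwrite("pics/m6.png",np.hstack([cv2.resize(a,(400,320),interpolation=cv2.INTER_CUBIC),cv2.resize(w,(400,320))]))
E
```

```text
[0.54782049 0.08807676 0.27681478] [-0.14162752  0.3406621  -0.22335521]
```

View pics/m6.png

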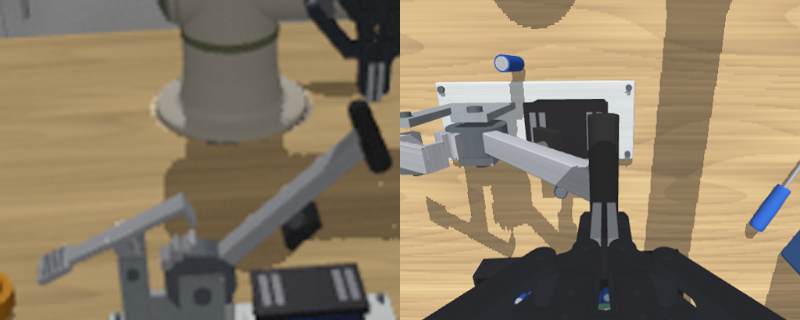

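The fingers are right above the crossbar and the pawl stayed pressed. I follow the crossbar's arc down, checking at the 0.60 tooth.

>>> {"fn": "apply_moves", "kwargs": {
  "plan": [
    [[0.01, 0, 0], 0, -1],
    [[0.019, 0, 0.001], 0, -1],
    [[0.025, 0, 0.005], 0, -1],
    [[0.031, 0, 0.01], 0, -1],
    [[0.036, 0, 0.0145], 0, -1],
    [[0.036, 0, 0.0145], 0, -1]
  ]
}}

```text
t: 11.52
position: [0.5481, 0.1036, 0.2414]
orientation: [[-0.0, -1.0, -0.001], [0.0, -0.001, 1.0], [-1.0, 0.0, 0.0]]
force: [-0.4, 0.2, -0.7]
opening: 0.0002
```

>>> {"fn": "apply_moves", "kwargs": {
  "plan": [
    [[0.006, 0, 0.004], 0, -1],
    [[0.012, 0, 0.008], 0, -1],
    [[0.018, 0, 0.012], 0, -1],
    [[0.018, 0, 0.012], 0, -1]
  ]
}}

```text
t: 12.02
position: [0.5482, 0.1167, 0.2239]
orientation: [[0.001, -1.0, -0.001], [0.003, -0.001, 1.0], [-1.0, -0.001, 0.003]]
force: [0.7, 5.6, 4.7]
opening: -0.0004
```

```bash
python3 - <<'E'
from h import *
print(sense()['position'],sense()['force'])
S0=read_camera('scene')[:,:,::-1];cv2.imwrite('pics/s7.png',S0);a=S0[90:210,200:350];w=read_camera('wrist')[:,:,::-1]
cv2.imwrite("pics/m7.png",np.hstack([cv2.resize(a,(400,320),interpolation=cv2.INTER_CUBIC),cv2.resize(w,(400,320))]))
E
```

```text
[0.54815147 0.11673422 0.22394441] [0.73464974 5.57540884 4.73194079]
```

View pics/m7.png

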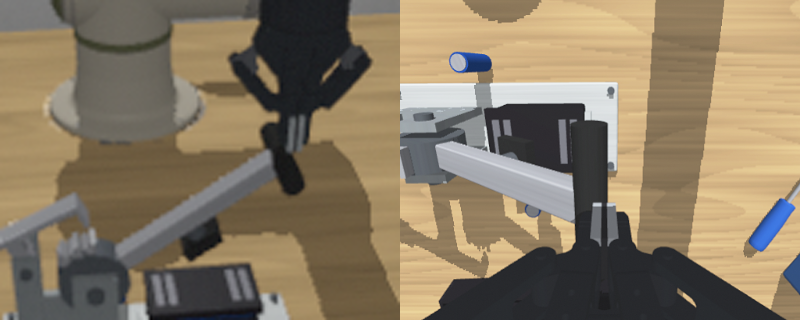

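```bash
python3 - <<'E'
from h import *
for uv in [(298.9,140.5),(306.1,149.2)]:
    o,d=ray('scene',uv);P=o+d*(.548-o[0])/d[0];print(P,np.arctan2(P[2]-.1,P[1]+.0735),np.hypot(P[2]-.1,P[1]+.0735))
E
```

```text
[0.548      0.09017175 0.24908435] 0.738790470218824 0.2213923772086719
[0.548      0.11004931 0.22304013] 0.5905401887269928 0.22097335829265982
```

The bar is at 0.59 rad, already past the 0.60 tooth. The shut tips stand ~10 mm behind the TCP point, so my y was 7 mm too far out. I lift off, recentre and continue.

>>> {"fn": "apply_moves", "kwargs": {
  "plan": [
    [[-0.008, 0, 0], 0, -1],
    [[-0.008, 0, -0.006], 0, -1],
    [[0.001, 0, -0.006], 0, -1],
    [[0.008, 0, -0.001], 0, -1],
    [[0.015, 0, 0.002], 0, -1],
    [[0.021, 0, 0.0055], 0, -1],
    [[0.0275, 0, 0.009], 0, -1],
    [[0.0275, 0, 0.009], 0, -1]
  ]
}}

```text
t: 13.12
position: [0.5476, 0.1246, 0.1952]
orientation: [[-0.002, -1.0, -0.001], [-0.0, -0.001, 1.0], [-1.0, 0.002, -0.0]]
force: [0.2, -1.1, 0.2]
opening: -0.0
```

>>> {"fn": "apply_moves", "kwargs": {
  "plan": [
    [[0.007, 0, 0.003], 0, -1],
    [[0.014, 0, 0.006], 0, -1],
    [[0.02, 0, 0.0085], 0, -1],
    [[0.02, 0, 0.0085], 0, -1]
  ]
}}

```text
t: 13.62
position: [0.5478, 0.1325, 0.1752]
orientation: [[-0.001, -1.0, -0.0], [-0.001, -0.0, 1.0], [-1.0, 0.001, -0.001]]
force: [-0.7, 0.2, 0.4]
opening: -0.0002
```

```bash
python3 - <<'E'
from h import *
s=sense();print(s['position'],s['force'])
S0=read_camera('scene')[:,:,::-1];T0=read_camera('top')[:,:,::-1];cv2.imwrite('pics/s8.png',S0);cv2.imwrite('pics/t8.png',T0)
def proj(n,P):
    m=camera_model(n);f=192/np.tan(np.radians(m['fovy']/2));K=np.array([[f,0,m['cx']],[0,f,m['cy']],[0,0,1]])
    return cv2.projectPoints(np.array([P]),cv2.Rodrigues(np.array(m['R']))[0],np.array(m['t']),K,m['D'])[0].ravel()
# far bar end (x .598) predicted for several angles, and dark-pixel check near it in scene
g=S0.max(2)
for th in np.arange(.2,.62,.05):
    c=[proj('scene',[x,-.0735+.22*np.cos(th),.1+.22*np.sin(th)]) for x in (.59,.58,.57,.56)]
    print(round(th,2),[int(g[int(round(v)),int(round(u))]) for u,v in c],c[0].round(1))
E
```

```text
[0.54778762 0.13246732 0.17523049] [-0.66537202  0.15239738  0.39397809]
0.2 [113, 112, 86, 28] [319.6 183.9]
0.25 [112, 28, 26, 26] [319.1 180.5]
0.3 [25, 25, 25, 28] [318.3 177.2]
0.35 [26, 25, 26, 25] [317.4 173.8]
0.4 [29, 24, 25, 28] [316.1 170.5]
0.45 [25, 24, 76, 90] [314.7 167.3]
0.5 [28, 90, 42, 36] [313.  164.1]
0.55 [49, 34, 32, 35] [311.1 160.9]
0.6 [32, 33, 38, 111] [309.  157.8]
```

The bar is at about 0.36 rad and following the fingers. Continuing.

>>> {"fn": "apply_moves", "kwargs": {
  "plan": [
    [[0.006, 0, 0.002], 0, -1],
    [[0.012, 0, 0.004], 0, -1],
    [[0.018, 0, 0.006], 0, -1],
    [[0.024, 0, 0.0075], 0, -1],
    [[0.031, 0, 0.009], 0, -1],
    [[0.037, 0, 0.01], 0, -1],
    [[0.043, 0, 0.011], 0, -1],
    [[0.043, 0, 0.011], 0, -1]
  ]
}}

```text
t: 14.72
position: [0.5476, 0.1433, 0.1323]
orientation: [[-0.002, -1.0, -0.0], [-0.001, -0.0, 1.0], [-1.0, 0.002, -0.001]]
force: [-0.3, -0.1, 0.6]
opening: 0.0001
```

>>> {"fn": "apply_moves", "kwargs": {
  "plan": [
    [[0.005, 0, 0.0005], 0, -1],
    [[0.01, 0, 0.001], 0, -1],
    [[0.015, 0, 0.0015], 0, -1],
    [[0.02, 0, 0.002], 0, -1],
    [[0.02, 0, 0.002], 0, -1]
  ]
}}

```text
t: 15.35
position: [0.5481, 0.1456, 0.1127]
orientation: [[-0.0, -1.0, -0.0], [-0.0, -0.0, 1.0], [-1.0, 0.0, -0.0]]
force: [-0.3, 0.3, 1.3]
opening: -0.0003
```

>>> {"fn": "apply_moves", "kwargs": {
  "plan": [
    [[0.003, 0, 0], 0, -1],
    [[0.006, 0, 0], 0, -1],
    [[0.009, 0, 0], 0, -1],
    [[0.009, 0, 0], 0, -1]
  ]
}}

```text
t: 15.85
position: [0.5482, 0.1458, 0.1041]
orientation: [[0.0, -1.0, -0.0], [0.0, -0.0, 1.0], [-1.0, -0.0, 0.0]]
force: [0.2, 2.6, 2.6]
opening: 0.0
```

>>> {"fn": "apply_moves", "kwargs": {
  "plan": [
    [[0.002, 0, 0], 0, -1],
    [[0.004, 0, 0], 0, -1],
    [[0.004, 0, 0], 0, -1]
  ]
}}

```text
t: 16.23
position: [0.5482, 0.146, 0.1009]
orientation: [[0.001, -1.0, -0.0], [0.001, -0.0, 1.0], [-1.0, -0.001, 0.001]]
force: [-3.2, 3.4, 9.7]
opening: -0.0002
```

>>> {"fn": "apply_moves", "kwargs": {
  "plan": [
    [[0.002, 0, 0], 0, -1],
    [[0.003, 0, 0], 0, -1],
    [[0.003, 0, 0], 0, -1]
  ]
}}

```text
t: 16.6
position: [0.5484, 0.1461, 0.1003]
orientation: [[0.002, -1.0, -0.001], [0.001, -0.001, 1.0], [-1.0, -0.002, 0.001]]
force: [-11.3, 1.4, 29.5]
opening: -0.0
```

>>> {"fn": "apply_moves", "kwargs": {
  "plan": [
    [[0.002, 0, 0], 0, -1],
    [[0.003, 0, 0], 0, -1],
    [[0.003, 0, 0], 0, -1]
  ]
}}

```text
t: 16.98
position: [0.5486, 0.1461, 0.0998]
orientation: [[0.004, -1.0, -0.001], [0.0, -0.001, 1.0], [-1.0, -0.004, 0.0]]
force: [-19.8, 1.4, 50.4]
opening: 0.0002
```

The arm is firmly on its stop at 50 N (TCP z ≈ 0.100, matching the level arm). Backing away and checking.

>>> {"fn": "apply_moves", "kwargs": {
  "plan": [
    [[-0.03, 0, 0], 0, -1],
    [[-0.09, 0, 0], 0, -1],
    [[-0.15, 0, 0], 0, -1],
    [[-0.2, 0, 0.03], 0, -1],
    [[-0.2, 0.03, 0.08], 0, -1],
    [[-0.2, 0.06, 0.13], 0, -1],
    [[-0.2, 0.1, 0.18], 0, -1],
    [[-0.2, 0.1, 0.18], 0, -1]
  ]
}}

```text
t: 17.98
position: [0.4458, 0.3279, 0.2939]
orientation: [[-0.0, -1.0, -0.005], [-0.0, -0.005, 1.0], [-1.0, 0.0, -0.0]]
force: [0.2, 0.7, 1.7]
opening: -0.0002
```

```bash
python3 - <<'E'
from h import *
print(sense()['position'],sense()['force'])
a=read_camera('scene')[:,:,::-1][125:245,165:325];b=read_camera('top')[:,:,::-1][150:240,210:360]
cv2.imwrite("pics/m9.png",np.hstack([cv2.resize(a,(440,330),interpolation=cv2.INTER_CUBIC),cv2.resize(b,(360,330),interpolation=cv2.INTER_CUBIC)]))
E
```

```text
[0.44583237 0.32787222 0.29390107] [0.17376544 0.65103994 1.66263659]
```

View pics/m9.png

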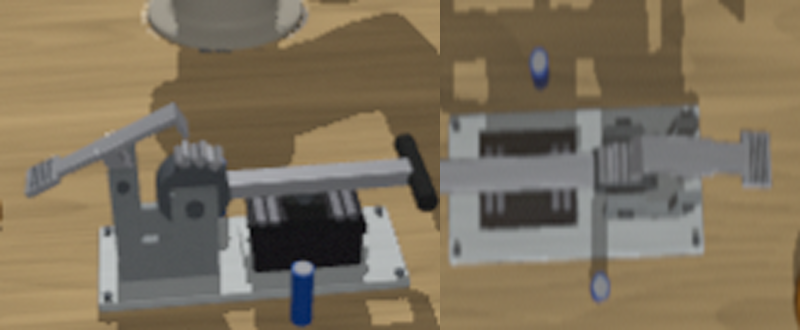

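The arm lies level with its pad on the lid. The pawl is still fully pressed (nose up at (175,110)), and both cells stand where they were.

```bash
python3 -c "
from bench import *
print(job_done())"
```

```text
the job is handed in; nothing more can be done
None
```

The lid is pressed home: I pressed the pawl tab to its stop first, then pushed the crossbar down until the arm lay level. I handed the job in at about 18 s of the 45 s allowed.

- **Pawl:** it took about 2–4 N until the stop, where the force rose to 20 N. In the pictures it sits at about 0.45 rad with its nose clear, and it stayed there after I let go.
- **Arm:** it passed the 0.60 tooth freely and came hard against its lower stop at 50 N on the fingertips.
- **Last picture:** the gripper is clear and touching nothing. The arm is level with its pad on the lid, the pawl is still pressed, and both cells are standing where they were. That view did not cover the tape, screwdriver and cutters, but the path stayed well away from them. I did not measure the lid's height separately.

Two things disagreed along the way:
- **Fingertip position:** the shut fingertips stood about 10 mm behind the TCP, not the stated 19 mm ahead of it. I found the contacts by feel instead.
- **Crossbar contact:** because of that offset, my first touch on the crossbar was about 7 mm too far out. I lifted off, recentred and carried on.

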